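Seat the keyed heating block in the dry-bath bay of a clinic lab

TASK

Take the heating block with one large and one small well out of the wire caddy and seat it fully home, key in its notch, in the bay of the dry bath: rest it in the loose pocket and shuffle it until it drops. The caddy only lets you grip it across its width and the bay only by its two ends, so set it down upright on the bench and take it again on the way; do not drop it, and leave all the other things where they are.

Things in the scene. Friction and masses are not known exactly. Their poses are not given: they have to be found in the camera images.
- block_mid (a point): The block to load: plain aluminium heating block, body 64 mm (x) by 44 mm (y) by 75 mm high, about 0.4 kg, upright. Point: centre of the body, 37.5 mm above its underside, z up. In its top one large dark well (30 mm across, towards +x) and one small (14 mm, towards -x). It starts in either place of the caddy, its x within about 3 degrees of the caddy's x.
- key (a point): The block's key: a rib low on its +x end face, 16 mm wide (y), centred, 9 mm proud, from the underside up to 20 mm; above that the end is plain. Point: middle of the rib's outer face, 41 mm along the block's x from its middle, 10 mm above the underside.
- caddy: Fixed steel wire caddy for two blocks side by side. Origin under it on the bench, midway between the places, z up; places at its y = +48 and -48 mm, x = 0. Floor plate 5 mm thick (x -47 to 59, y -102 to 102 mm); blocks stand on it between low strips (to 14 mm over the bench) 27 mm either side of their middle; otherwise open beside the blocks (y).
- frames (a point): Top of the caddy's wire frames, 88 mm over the bench, 6 mm along the caddy's x from its origin. The frames, 6 mm bars, run along y past both ends of the blocks at the caddy's x = -38 and +50 mm, higher than the blocks' tops (80 mm): no room for fingers at the blocks' ends.
- pocket (a point): Seat of the fixed dry-bath bay: middle of the pocket at the level of the seat's floor, 30 mm over the bench; z up, x along the pocket, key notch at +x. The seat, 14 mm deep, follows the block's outline, rib included, with 1.5 mm play all round. Seated, block_mid is 37.5 mm above the floor, block x along this x. Housing x -99 to 91, y -62 to 62 mm.
- ledge (a point): 14 mm above pocket: top of the dark nest plate with the seat in it, on which the block rests before it drops. The plate is clamped up to 3 mm off this point in x and in y, never turned; not measured: found by shuffling. Above the plate the loose pocket, 8 mm deep, leaves 5.5 mm play all round a block centred here, its notch too.
- cheeks (a point): 85 mm above pocket, same axes: midway between the tops of two fixed upright cheeks, each 10 mm thick and 56 mm long (x -28 to 28 mm), inner faces at y = -27.5 and +27.5 mm, higher than the seated block's top: no room for fingers at its long sides. Beyond the block's ends (x) all is open above the pocket's rim (22 mm above pocket).
- pad: Thin black rubber pad fixed to the bench, 90 x 90 x 2 mm, origin under its centre on the bench: the free place in the row between caddy and bay, good for setting the block down. Neighbours in the row stand about 130 or 260 mm off and are at most 90 mm high.
- spare_mid (a point): Another plain aluminium heating block, body 64 mm (x) by 44 mm (y) by 75 mm high, about 0.4 kg, with the same rib but four small wells (13 mm) in its top; stands in the caddy's other place. Point: centre of its body. Leave alone.
- spare2_mid (a point): Another plain aluminium heating block, body 64 mm (x) by 44 mm (y) by 75 mm high, about 0.4 kg, with a rib on both ends and six small wells (10 mm); stands on the bench in the row with the pad. Point: centre of its body. Leave alone.
- jar_mid (a point): Closed jar, 54 mm across, 90 mm high, standing in the row with the pad; point half-way up. Leave alone.
- bottle_mid (a point): Closed bottle, 64 mm across, 130 mm high, on the bench at the far side; point half-way up. Leave alone.
- rack_mid (a point): White rack 120 x 70 x 40 mm with three capped tubes up to 101 mm high, at the far side; point at the centre of the white base. Leave alone.
- mouse_mid (a point): Black computer mouse 100 x 60 x 32 mm, near the robot; point at its middle. Leave alone.
- cassette_mid (a point): White reagent cassette 110 x 50 x 34 mm, near the robot; point at its middle. Leave alone.
- block: The same block as block_mid; origin at the centre of its underside, same axes.
Mind the look-alikes: they are no part of the job. What is shaped like the block but blue or orange is not meant.

How it is judged:
On the way, in this order (a step that is already met when the one before it is completed fails the run):
1. the block is lifted out of the caddy, clear over its wire frames (z of block_mid in the frame of caddy above 0.11 m), for 0.1 s.
2. the block stands upright on the bench or the pad, let go of (height (world z) of block_mid below 0.041 m and angle between block_mid's own z axis and vertical below 0.06 rad and contact force between the fingers and block below 0.1 N), for 0.1 s.
At the end, for the whole second after the job is handed in: The block stands upright (within 0.05 rad) and still in the bay, fully home: its middle within 3 mm of 37.5 mm above the seat's floor and within 8.5 mm sideways of the pocket's middle (z of block_mid in the frame of pocket between 0.0345 and 0.0405 m and horizontal distance between block_mid and pocket below 0.0085 m and angle between block_mid's own z axis and vertical below 0.05 rad and linear speed of block below 0.02 m/s); the robot touches nothing.
It fails at once if the block is dropped: falls freely faster than 0.8 m/s (about 35 mm) (linear speed of block above 0.8 m/s and contact force between the fingers and block below 0.1 N).
It fails at once if one of the other things is shifted by more than 30 mm (distance of any of spare_mid, spare2_mid, jar_mid, bottle_mid, rack_mid, mouse_mid, cassette_mid from where it was at the start of the episode above 0.03 m).
It also fails if it takes over 62 s, if anything falls off the work surface, if the arm or the gripper's body presses on something with over 40 N, if the wrist force passes 120 N, or if a joint passes its speed limit or range.

ROBOT

A 6-joint arm with a two-finger parallel gripper is mounted at the origin on the work surface. World frame = base frame: x ahead of the robot, y to its left, z up, the work surface at z = 0. Lengths are in m, angles in rad, forces in N, time in s.
With the tool pointing down it reaches from about 0.3 to 0.775 m from the base axis. Payload 14.6 kg.
Tool frame: the origin (TCP) lies between the finger pads; the fingertips stand 8 mm ahead of it and the grasp point (between the pads) lies 11 mm behind it (ctrl.tip_reach is the distance from the TCP to the fingertips, in m); y points along the fingers, z is the direction in which the jaws open and shut, and the axes are right-handed (so a half turn about y gives the same grasp; the last joint's range is limited). The gripper opens to 94 mm and grips with 3 to 60 N. Pads are 16 mm wide; open, the fingers measure 119 mm over their backs; the gripper's body (75 mm by 177 mm) begins 78 mm behind the grasp point.
Start: joints at [1.12, 0.3, 1.521, -0, 1.321, -0.067], TCP at [0.206, 0.51, 0.213] pointing down, gripper open.
Joint ranges: [-3.03, 3.03], [-0.79, 2.21], [0.23, 2.52], [-1.04, 4.18], [0, 3.07], [-2.55, 2.55]. Speed limits (rad/s): [2.22, 2.22, 2.57, 3.14, 3.14, 3.14].

INTERFACE

Orientations are given as [roll, pitch, yaw] about the fixed x, y, z axes, in that order (R = Rz(yaw) Ry(pitch) Rx(roll)).
In Python, from station import ctrl gives the robot as it stands.
- The arm moves only by the tool play_rows, never from a script. Its arguments are lists of equal length, an entry for each row: "twist": the turn, a rotation vector about the world's x, y, z as a fraction of full scale, a list of three; "travel": the shift along the world's x, y, z as a fraction of full scale, a list of three; "grip": the gripper's target within -1 to 1 (shut at 1, half-way at 0, fully open at -1). A call has 1 to 12 rows; each row shifts and turns the commanded pose from where the row before left it; what a row does not reach is not made up. Full scale, the value 1, is 5 cm for a shift and 90 degrees for a turn. A row lasts 1/10 s, in which the tool goes at most 50 mm and 8.59 degrees, less where a joint would pass 70% of its speed; a pose out of reach is approached as far as the arm can. A call with a number of a shift or a turn outside -1 to 1 is refused whole. A call with a gripper value outside its range is refused whole. The fingers move at their own pace and stop on an object; "force" is the grip in N (left out, the last holds). Time passes only in rows, so rows that do not move let the fingers close. It gives the time, the measured TCP pose, the force and the opening at its end, in the units of the state.
- ctrl.get_obs(): the state, without advancing time (a new reading comes with each control period).
- ctrl.camera(name): name is "side" or "top" or "wrist"; returns a dict with "img" (420x560x3 uint8, red, green, blue), "vfov" (degrees; the focal length in pixels is half the picture's height over the tangent of half this angle, whatever the lens; pixels are square), "cx", "cy" (the principal point, pixels), "rvec" (rotation vector, rad) and "tvec" (3), from world to camera coordinates, as OpenCV has them. Camera axes: x right, y down, z forward; pixel columns grow to the right and rows downward; lengths in m; the calibration is good to about 2 mm. A picture is of the moment at which its call begins. There is no depth.
- ctrl.hand_in(): hands the job in, once; it reports no verdict.
Trained networks look in a picture, given as the dict that the camera call returned (one of the last four; its "shot" number tells which), for a name from the list of things; names that differ only in an ending like _2 or _b are one class to them, and where a whole thing is asked for, a point or a joint stands for the part that bears it (a point fixed in the world has none). Each returns a list of dicts, best first, with "confidence" (0 to 1); they miss things now and then, are a little off and sometimes report something else, mostly with a low value. They report only what shows in the picture. A call takes as long as a camera call. They do not tell look-alikes from the thing itself.
- ctrl.boxes_of(name, picture): "point" ([column, row] in pixels, amid what is visible of it).
- ctrl.trace(name, picture): "pixels" (420x560 bool, what is visible of it) and "point" ([column, row] in pixels, amid what is visible of it).
The state is a dict: "time_s": time; "qpos": joint angles; "joint_vel": joint speeds; "tau": joint torques, N m; "ee_pos": TCP position; "eef_rot": TCP orientation; "force": force on the tool from outside, world axes, zero at the start; "moment": the same for the moment, N m; "grip_width": finger opening in m.
Only numpy, scipy, OpenCV 4.12 (cv2) and the standard library are available. Lean on these libraries where they do the work, as an engineer would, in place of code of your own. Each camera call takes 0.05 s, during which the arm holds its last target.

## Working session

There is one attempt and no reset: what is moved stays moved. The work goes in short steps, Python scripts to look and compute and a tool call to move; the robot and the scene stay as the last step left them, time stands still between calls to the robot, and variables do not carry over. Pictures are saved under pics/ and viewed, and the job is handed in when it is done.

Besides the shell and the picture viewer there is one more tool, called as a command line: name --argument value ..., lists and objects as JSON in quotes. play_rows: Moves the arm, as the interface text tells. Its arguments: {"type":"object","properties":{"twist":{"type":"array"},"travel":{"type":"array"},"grip":{"type":"array"},"force":{"type":"number"}},"required":["twist","travel","grip"]}

```bash
ls; mkdir -p pics; cat > h.py <<'E'
import numpy as np,cv2
from station import ctrl
def K(p):
    f=p["img"].shape[0]/2/np.tan(np.radians(p["vfov"])/2)
    return np.array([[f,0,p["cx"]],[0,f,p["cy"]],[0,0,1.]])
def proj(p,X):
    X=np.atleast_2d(np.array(X,float))
    return cv2.projectPoints(X,np.array(p["rvec"],float),np.array(p["tvec"],float),K(p),None)[0][:,0]
def ray(p,uv,z):
    R=cv2.Rodrigues(np.array(p["rvec"],float))[0];t=np.array(p["tvec"],float)
    c=-R.T@t; d=R.T@np.linalg.inv(K(p))@np.array([uv[0],uv[1],1.])
    return c+d*(z-c[2])/d[2]
def save(p,n,crop=None,s=1):
    im=p["img"][:,:,::-1]
    if crop: a,b,c,d=crop; im=im[b:d,a:c]
    if s!=1: im=cv2.resize(im,None,fx=s,fy=s,interpolation=cv2.INTER_CUBIC)
    cv2.imwrite("pics/"+n+".png",im)
E
python3 - <<'E'
from h import *
o=ctrl.get_obs();print(o)
for n in ["top","side","wrist"]:
    p=ctrl.camera(n);save(p,n+"0");print(n,p["vfov"],p["cx"],p["cy"],p["rvec"],p["tvec"],p["shot"], p.keys())
    for nm in ["block_mid","key","caddy","frames","pocket","ledge","cheeks","pad","spare_mid","spare2_mid","jar_mid","bottle_mid","rack_mid","mouse_mid","cassette_mid"]:
        print(nm,[(np.round(b["point"]).astype(int).tolist(),round(b["confidence"],2)) for b in ctrl.boxes_of(nm,p)[:4]])
print(ctrl.get_obs()["time_s"])
E
```

```text
pics
{'time_s': 0.0, 'qpos': array([ 1.12038667e+00,  3.00469678e-01,  1.52159959e+00,  1.52726237e-05,
        1.32071074e+00, -6.66044452e-02]), 'joint_vel': array([-0.0013869 , -0.0009841 , -0.00087738,  0.00037955, -0.00136128,
       -0.00161642]), 'tau': array([ 2.31990671e-03, -5.31812668e+01, -3.52729547e+01,  7.09124445e-02,
        2.44874088e-02, -1.19656715e-04]), 'ee_pos': array([0.2058345 , 0.50974672, 0.21287928]), 'eef_rot': array([-1.57198006e+00,  9.37848022e-05, -3.83809055e-01]), 'force': array([-0.35523779,  0.53659508, -0.17899029]), 'moment': array([-0.03437237,  0.0158923 ,  0.01666897]), 'grip_width': 0.09396112530677873}
top 50.89247159019388 280.44420370411297 203.45060110709193 [ 2.15190133 -2.21143903  0.06065242] [-0.00671181  0.56859505  1.00559799] 1 dict_keys(['img', 'vfov', 'cx', 'cy', 'rvec', 'tvec', 'shot'])
block_mid [([398, 130], 0.82), ([338, 268], 0.77), ([355, 191], 0.7), ([371, 190], 0.38)]
key [([402, 128], 0.85), ([336, 272], 0.83), ([448, 142], 0.8), ([398, 200], 0.75)]
caddy [([372, 192], 0.73)]
frames [([266, 156], 0.53)]
pocket [([146, 
[... 1048 characters left out ...]
92], 0.57), ([340, 262], 0.53)]
spare2_mid [([276, 228], 0.9)]
jar_mid [([317, 210], 0.61)]
bottle_mid [([320, 179], 0.83), ([150, 208], 0.3)]
rack_mid [([396, 238], 0.96), ([225, 262], 0.64)]
mouse_mid [([150, 206], 0.74)]
cassette_mid [([257, 342], 0.94)]
wrist 68.9138034232339 276.5055179114722 206.07779187945673 [-2.42828224 -1.63849624 -0.2038832 ] [-0.54987229 -0.025538    0.39044144] 3 dict_keys(['img', 'vfov', 'cx', 'cy', 'rvec', 'tvec', 'shot'])
block_mid []
key []
caddy []
frames []
pocket [([222, 385], 0.68)]
ledge [([220, 383], 0.6)]
cheeks [([222, 382], 0.53)]
pad []
spare_mid []
spare2_mid []
jar_mid []
bottle_mid []
rack_mid []
mouse_mid [([180, 352], 0.8)]
cassette_mid []
2.4
```

View pics/top0.png

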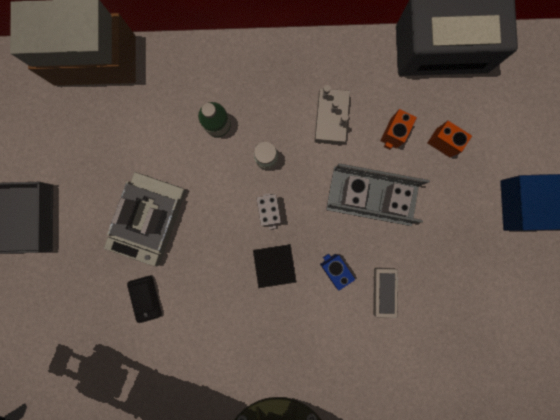

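View pics/side0.png

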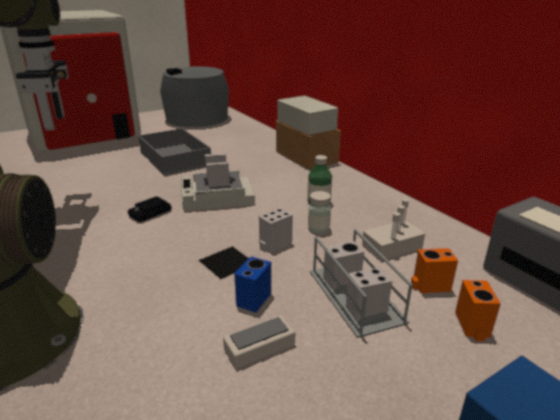

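View pics/wrist0.png

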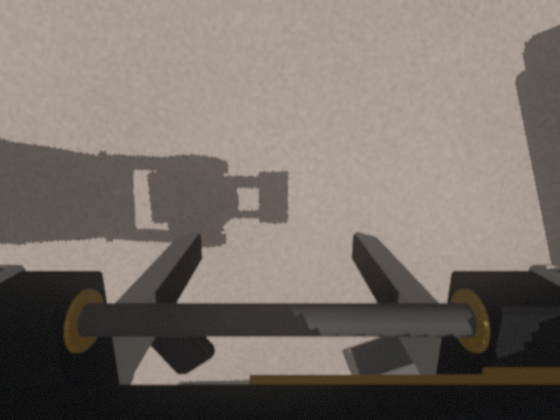

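```bash
python3 - <<'E'
from h import *
p=ctrl.camera("top");save(p,"top_c",(310,150,440,235),6);save(p,"top_b",(90,160,200,270),6)
im=cv2.cvtColor(p["img"],cv2.COLOR_RGB2GRAY)
import pickle;pickle.dump({k:p[k] for k in p},open("top.pkl","wb"))
p=ctrl.camera("side");save(p,"side_c",(300,220,420,330),6);save(p,"side_b",(170,140,270,220),7)
pickle.dump({k:p[k] for k in p},open("side.pkl","wb"))
E
```

```text
(no output)
```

View pics/top_c.png

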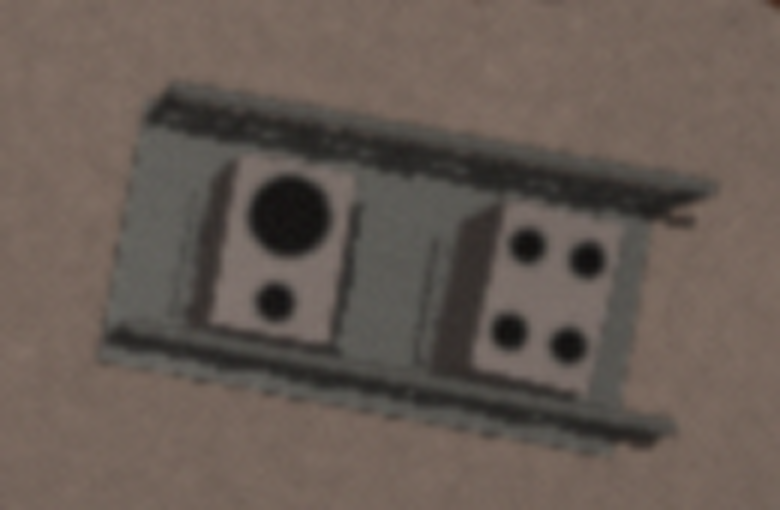

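View pics/top_b.png

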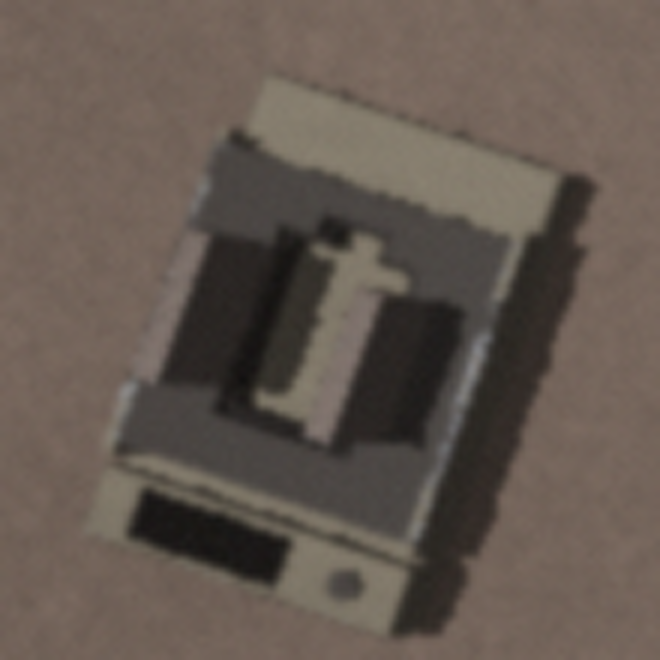

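View pics/side_c.png

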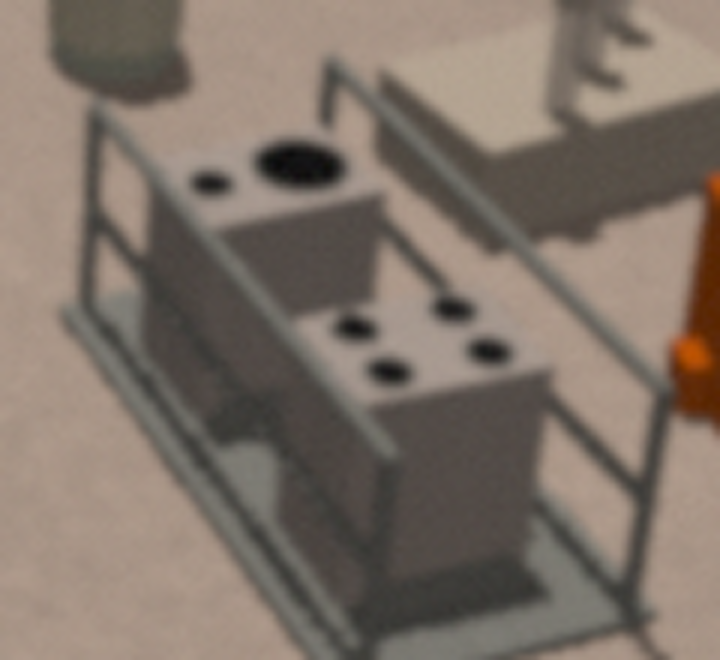

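View pics/side_b.png

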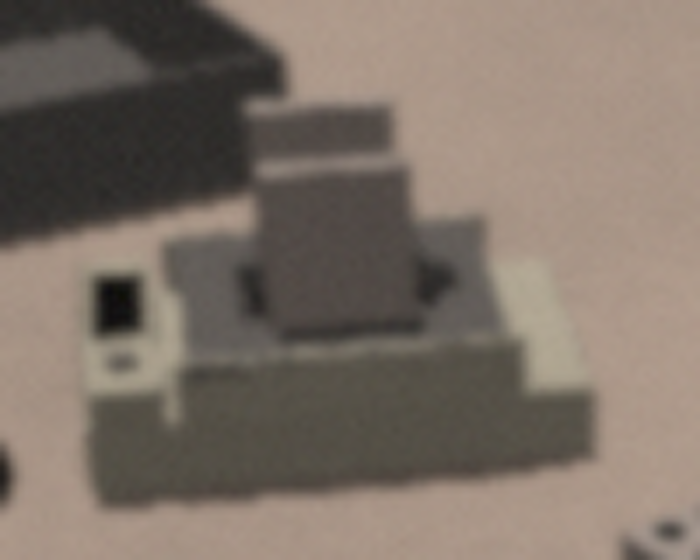

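```bash
python3 - <<'E'
from h import *
import pickle
t=pickle.load(open("top.pkl","rb"));s=pickle.load(open("side.pkl","rb"))
for p in (t,s):
    R=cv2.Rodrigues(np.array(p["rvec"]))[0];print("cam",(-R.T@np.array(p["tvec"])).round(3),K(p)[0,0])
def T(c,u,o,k,z,p=t): return ray(p,(u[0]/k+o[0],u[1]/k+o[1]),z).round(4)
print("block big well",T(0,(290,216),(310,150),6,.08),"small",T(0,(274,302),(310,150),6,.08))
print("side big",T(0,(300,166),(300,220),6,.08,s),"small",T(0,(211,184),(300,220),6,.08,s))
c=[T(0,u,(310,150),6,.08) for u in [(238,158),(353,180),(332,345),(210,322)]];print("corners",c,np.mean(c,0))
print("spare wells",[T(0,u,(310,150),6,.08) for u in [(527,245),(588,260),(510,331),(568,346)]])
print("pad",[ray(t,u,.002).round(3) for u in [(273,266)]])
c=[T(0,u,(90,160),6,.115) for u in [(190,230),(213,237),(165,383),(130,380),(360,290),(382,290),(340,445),(305,437)]];print(c,np.mean(c,0))
for n,u,z in [("spare2",(268,210),.075),("jar",(265,153),.09),("bottle",(208,108),.13),("rack",(333,113),.04),("mouse",(144,298),.03),("cass",(386,293),.034)]: print(n,ray(t,u,z).round(3))
E
```

```text
cam [ 0.5   -0.033  1.041] 441.33946715792797
cam [ 0.085 -0.745  0.549] 451.5553112187598
block big well [ 0.5976 -0.1939  0.08  ] small [ 0.5664 -0.1869  0.08  ]
side big [ 0.5947 -0.1973  0.08  ] small [ 0.5638 -0.1903  0.08  ]
corners [array([ 0.6193, -0.1758,  0.08  ]), array([ 0.6101, -0.2173,  0.08  ]), array([ 0.5502, -0.2073,  0.08  ]), array([ 0.5597, -0.1635,  0.08  ])] [ 0.584825 -0.190975  0.08    ]
spare wells [array([ 0.5846, -0.2794,  0.08  ]), array([ 0.5785, -0.3012,  0.08  ]), array([ 0.5535, -0.2719,  0.08  ]), array([ 0.5474, -0.2926,  0.08  ])]
pad [array([ 0.423, -0.001,  0.002])]
[array([0.5819, 0.3121, 0.115 ]), array([0.5792, 0.304 , 0.115 ]), array([0.5282, 0.321 , 0.115 ]), array([0.5296, 0.3334, 0.115 ]), array([0.559 , 0.2521, 0.115 ]), array([0.5588, 0.2444, 0.115 ]), array([0.5049, 0.2595, 0.115 ]), array([0.508 , 0.2718, 0.115 ])] [0.5437    0.2872875 0.115    ]
spare2 [0.551 0.005 0.075]
jar [0.674 0.008 0.09 ]
bottle [0.766 0.124 0.13 ]
rack [ 0.772 -0.149  0.04 ]
mouse [0.361 0.293 0.03 ]
cass [ 0.359 -0.254  0.034]
```

```bash
python3 - <<'E'
from h import *
from scipy.spatial.transform import Rotation as Ro
o=ctrl.get_obs();p=ctrl.camera("wrist")
R=cv2.Rodrigues(np.array(p["rvec"]))[0];c=-R.T@np.array(p["tvec"])
Rt=Ro.from_euler("xyz",o["eef_rot"]).as_matrix()
print(c.round(3),"fwd world",R[2].round(3),"right",R[0].round(3)); print("tool axes",Rt.round(3))
print("cam in tool",(Rt.T@(c-o["ee_pos"])).round(4),"fwd in tool",(Rt.T@R[2]).round(3),"right",(Rt.T@R[0]).round(3), "f",K(p)[0,0])
E
```

```text
[0.14  0.536 0.385] fwd world [ 0.227 -0.092 -0.969] right [ 0.374  0.927 -0.   ]
tool axes [[ 0.927  0.     0.374]
 [-0.374 -0.     0.927]
 [ 0.    -1.    -0.   ]]
cam in tool [-7.100e-02 -1.713e-01 -1.000e-04] fwd in tool [0.245 0.969 0.   ] right [-0.  0.  1.] f 306.044815856938
```

play_rows --twist '[[0,0,0.013],[0,0,0.013],[0,0,0.013],[0,0,0.013],[0,0,0.013],[0,0,0.013],[0,0,0.013],[0,0,0]]' --travel '[[0.65,-0.51,0],[0.65,-0.51,0],[0.65,-0.51,0],[0.65,-0.51,0],[0.65,-0.51,0],[0.65,-0.51,0],[0.65,-0.51,0],[0,0,0]]' --grip '[-1,-1,-1,-1,-1,-1,-1,-1]'

```text
time_s: 3.35
ee_pos: [0.4363, 0.3288, 0.2133]
eef_rot: [-1.571, -0.0, -0.244]
force: [-0.1, 0.0, 0.1]
grip_width: 0.0937
```

```bash
cat >> h.py <<'E'
import pickle
def snap(n,f):
    p=ctrl.camera(n);save(p,f);pickle.dump(dict(p),open(f+".pkl","wb"));return p
E
python3 - <<'E'
from h import *
p=snap("wrist","w1");o=ctrl.get_obs();print(o["time_s"],o["ee_pos"],o["eef_rot"])
for n in ["pocket","ledge","cheeks"]:
    print(n,[(b["point"],b["confidence"]) for b in ctrl.boxes_of(n,p)[:2]])
E
```

```text
3.4 [0.43469325 0.33015872 0.21322932] [-1.57105016e+00  1.84490377e-04 -2.44029384e-01]
pocket [([270.1, 251.9], 0.65)]
ledge [([270.5, 252.2], 0.79)]
cheeks [([270.3, 251.5], 0.65)]
```

View pics/w1.png

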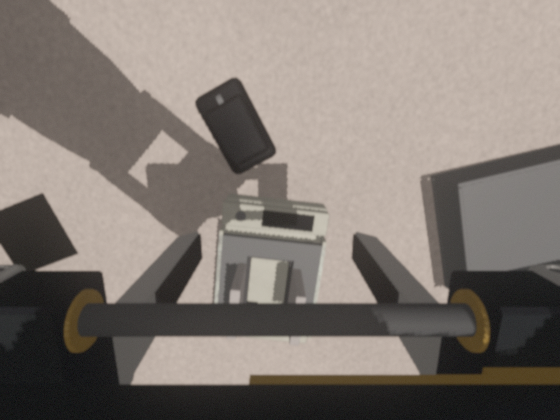

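play_rows --twist '[[0,0,0],[0,0,0],[0,0,0],[0,0,0],[0,0,0],[0,0,0]]' --travel '[[0.71,-0.24,0],[0.71,-0.24,0],[0.71,-0.24,0],[0.71,-0.24,0],[0.71,-0.24,0],[0,0,0]]' --grip '[-1,-1,-1,-1,-1,-1]'

```text
time_s: 4.15
ee_pos: [0.6129, 0.2708, 0.2122]
eef_rot: [-1.572, 0.001, -0.242]
force: [-1.2, -0.4, -0.6]
grip_width: 0.094
```

```bash

python3 - <<'E'
from h import *
p=snap("wrist","w2");o=ctrl.get_obs();print(o["time_s"],o["ee_pos"],o["eef_rot"])
save(p,"w2c",(150,20,430,230),2.85)
for n in ["pocket","ledge","cheeks"]:
    print(n,[(b["point"],b["confidence"]) for b in ctrl.boxes_of(n,p)[:2]])
E
```

```text
4.2 [0.61127006 0.27176359 0.21242804] [-1.57142410e+00  9.81302428e-04 -2.41204902e-01]
pocket []
ledge [([277.8, 114.6], 0.91)]
cheeks [([279.2, 113.5], 0.64)]
```

View pics/w2.png

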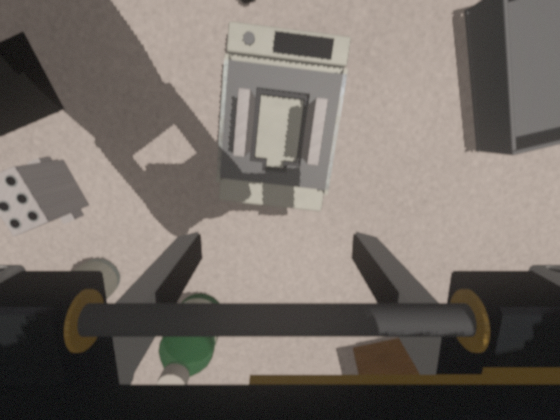

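View pics/w2c.png

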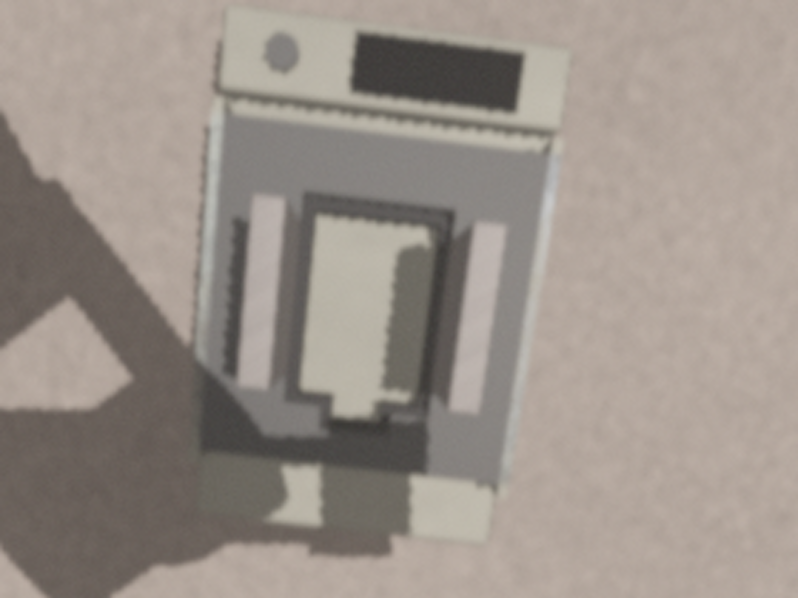

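```bash
cat > bay.py <<'E'
from h import *
from scipy.optimize import least_squares
p=pickle.load(open("w2.pkl","rb"))
def im(u): return np.array(u)/2.85+[150,20]
H=[]
# body pts: (x,y,z in pocket frame), px
H+=[((-28,-37.5,85),(252,195)),((-28,-27.5,85),(286,197)),((28,-27.5,85),(268,388)),((28,-37.5,85),(238,386)),
((-28,27.5,85),(474,223)),((-28,37.5,85),(505,226)),((28,37.5,85),(479,412)),((28,27.5,85),(449,410))]
H+=[((-37.5,-27.5,22),(303,192)),((-37.5,27.5,22),(454,210)),((37.5,-27.5,22),(287,402))]
X=np.array([h[0] for h in H])/1e3;U=np.array([im(h[1]) for h in H])
def W(q,X):
    c,s=np.cos(q[2]),np.sin(q[2]);return np.c_[q[0]+c*X[:,0]-s*X[:,1],q[1]+s*X[:,0]+c*X[:,1],.03+X[:,2]]
for n in (8,11):
    r=least_squares(lambda q:(proj(p,W(q,X[:n]))-U[:n]).ravel(),[.544,.287,-.25]);print(n,r.x.round(4),"deg",np.degrees(r.x[2]).round(2));print((r.fun.reshape(-1,2)).round(1).tolist())
q=r.x
# draw
im0=cv2.resize(p["img"][:,:,::-1],None,fx=4,fy=4,interpolation=cv2.INTER_CUBIC)
def poly(P,z,col,off=(0,0)):
    P=np.array([(a+off[0],b+off[1],z) for a,b in P])/1e3
    u=proj(p,W(q,P)); cv2.polylines(im0,[np.round((u+.5)*4*8).astype(int)],True,col,1,cv2.LINE_AA,3)
def out(m,key=True):
    a,b,k,e=32+m,22+m,8+m,41+m
    return [(-a,-b),(-a,b),(a,b),(a,k),(e,k),(e,-k),(a,-k),(a,-b)]
import sys
off=tuple(float(v) for v in sys.argv[1:3]) if len(sys.argv)>2 else (0,0)
poly(out(5.5),22,(0,0,255));poly(out(1.5),14,(0,255,0),off);poly(out(1.5),0,(255,0,0),off)
for s in (-1,1): poly([(-28,s*27.5),(28,s*27.5),(28,s*37.5),(-28,s*37.5)],85,(0,255,255))
poly([(-99,-62),(91,-62),(91,62),(-99,62)],0,(255,255,0))
cv2.imwrite("pics/fit.png",im0[4*70:4*190,4*190:4*370][:480,:720])
E
python3 bay.py
```

```text
8 [ 0.5437  0.2902 -0.3562] deg -20.41
[[-0.2, -0.8], [-0.0, 0.0], [0.3, 1.0], [-0.7, 0.4], [-0.0, -1.1], [1.0, -0.7], [0.2, 1.1], [-0.6, 0.5]]
11 [ 0.5438  0.2903 -0.3535] deg -20.26
[[-0.2, -0.6], [-0.1, 0.2], [0.4, 1.1], [-0.5, 0.5], [-0.1, -1.1], [1.0, -0.8], [0.3, 1.0], [-0.4, 0.5], [-0.0, -0.2], [0.6, -0.1], [-1.0, -0.2]]
```

View pics/fit.png

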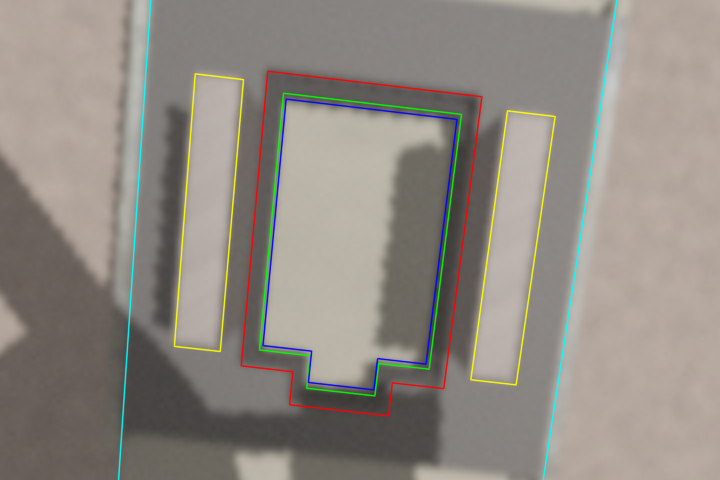

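```bash
python3 bay.py 0 0 >/dev/null; python3 - <<'E'
import cv2
a=cv2.imread("pics/fit.png")
cv2.imwrite("pics/fitz.png",cv2.resize(a[50:430,220:500],None,fx=1.57,fy=1.57))
from h import *
p=pickle.load(open("w2.pkl","rb"))
b=cv2.resize(p["img"][70:190,190:370,::-1],None,fx=4,fy=4,interpolation=cv2.INTER_CUBIC)
b=cv2.convertScaleAbs(b,alpha=1.6,beta=0)
cv2.imwrite("pics/rawz.png",cv2.resize(b[50:430,220:500],None,fx=1.57,fy=1.57))
E
```

```text
(no output)
```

View pics/fitz.png

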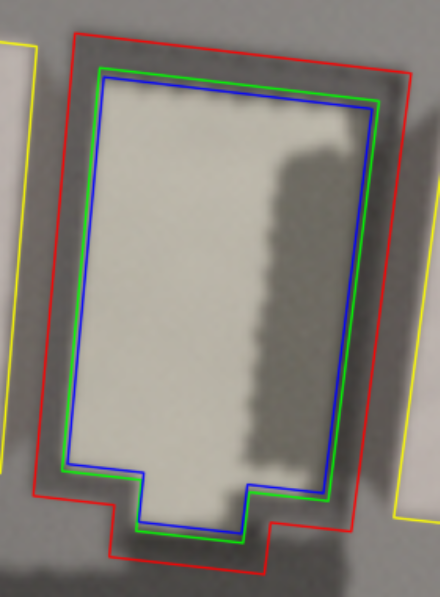

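View pics/rawz.png

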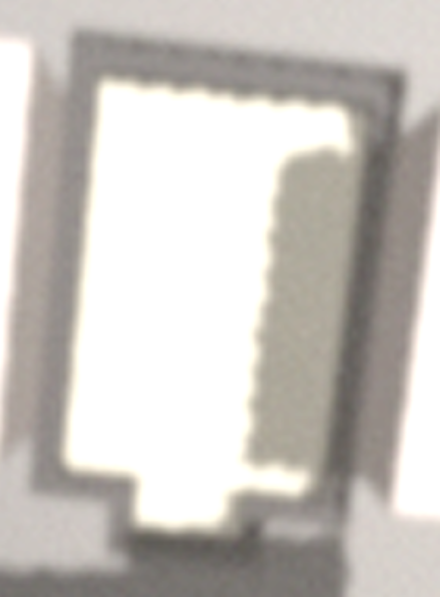

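play_rows --twist '[[0,0,0],[0,0,0],[0,0,0],[0,0,0],[0,0,0],[0,0,0],[0,0,0],[0,0,0],[0,0,0],[0,0,0],[0,0,0]]' --travel '[[0.08,-0.96,0],[0.08,-0.96,0],[0.08,-0.96,0],[0.08,-0.96,0],[0.08,-0.96,0],[0.08,-0.96,0],[0.08,-0.96,0],[0.08,-0.96,0],[0.08,-0.96,0],[0.08,-0.96,0],[0,0,0]]' --grip '[-1,-1,-1,-1,-1,-1,-1,-1,-1,-1,-1]'

```text
time_s: 5.45
ee_pos: [0.6502, -0.2126, 0.2134]
eef_rot: [-1.572, -0.0, -0.245]
force: [0.3, 0.5, -0.6]
grip_width: 0.094
```

```bash

python3 - <<'E'
from h import *
p=snap("wrist","w3");o=ctrl.get_obs();print(o["time_s"],o["ee_pos"],o["eef_rot"])
save(p,"w3c",(180,60,400,220),3.6)
E
```

```text
5.5 [ 0.65046449 -0.20981839  0.21346293] [-1.57084696e+00 -1.60169865e-05 -2.43032025e-01]
```

View pics/w3.png

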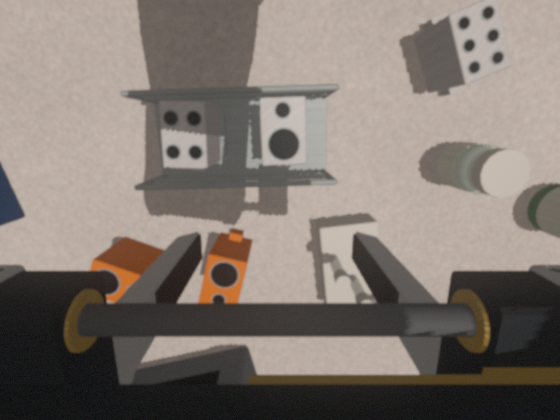

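View pics/w3c.png

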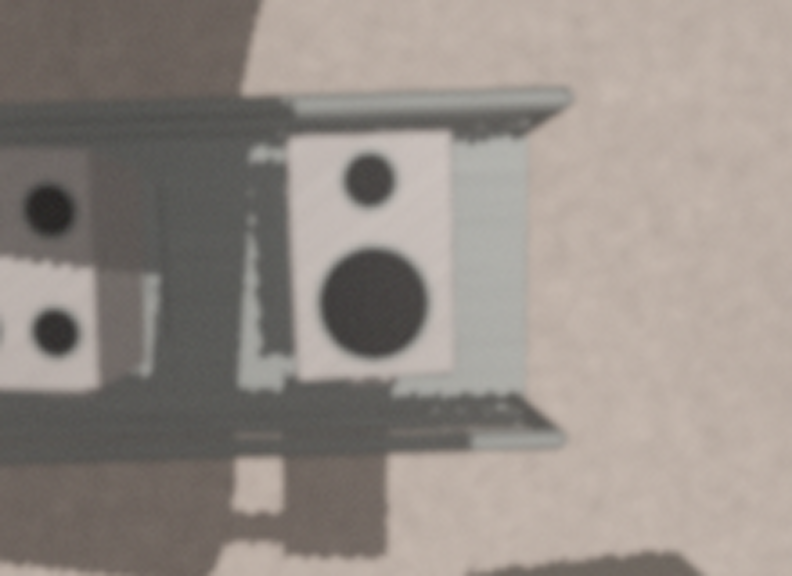

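```bash

python3 - <<'E'
from h import *
from scipy.optimize import least_squares
p=pickle.load(open("w3.pkl","rb"))
# image right=+y
H=[((-32,-22),(288,136)),((-32,22),(453,131)),((32,22),(453,372)),((32,-22),(300,380))]
X=np.array([h[0]+(0,) for h in H])/1e3;U=np.array([h[1] for h in H])/3.6+[180,60]
def W(q,X):
    c,s=np.cos(q[2]),np.sin(q[2]);return np.c_[q[0]+c*X[:,0]-s*X[:,1],q[1]+s*X[:,0]+c*X[:,1],.08+X[:,2]]
r=least_squares(lambda q:(proj(p,W(q,X))-U).ravel(),[.584,-.19,-.22]);print(r.x.round(4),np.degrees(r.x[2]),r.fun.reshape(-1,2).round(1).tolist())
print([ray(p,np.array(u)/3.6+[180,60],.08).round(4) for u in [(370,180),(374,302)]])
print("frames",[ray(p,np.array(u)/3.6+[180,60],.088).round(4) for u in [(300,107),(570,95),(0,455),(560,438)]])
E
```

```text
[ 0.5857 -0.1894 -0.2106] -12.067004701586558 [[-0.5, -0.2], [0.3, -0.5], [1.0, 0.8], [-0.8, 0.0]]
[array([ 0.5659, -0.1856,  0.08  ]), array([ 0.5969, -0.192 ,  0.08  ])]
frames [array([ 0.5449, -0.1989,  0.088 ]), array([ 0.5586, -0.1319,  0.088 ]), array([ 0.6117, -0.301 ,  0.088 ]), array([ 0.6441, -0.1516,  0.088 ])]
```

play_rows --twist '[[0,0,0.01],[0,0,0.01],[0,0,0],[0,0,0],[0,0,0],[0,0,0],[0,0,0],[0,0,0]]' --travel '[[-0.655,0.2,0],[-0.655,0.2,0],[0,0,-0.5],[0,0,-0.8],[0,0,-0.8],[0,0,-0.8],[0,0,-0.49],[0,0,0]]' --grip '[-1,-1,-1,-1,-1,-1,-1,-1]'

```text
time_s: 6.3
ee_pos: [0.5839, -0.1859, 0.0412]
eef_rot: [-1.57, 0.005, -0.207]
force: [-0.4, 0.5, 0.3]
grip_width: 0.0941
```

play_rows --twist '[[0,0,0],[0,0,0]]' --travel '[[0,0,0],[0,0,0]]' --grip '[-0.5,-0.3]' --force 25

```text
time_s: 6.5
ee_pos: [0.5865, -0.1881, 0.0462]
eef_rot: [-1.571, -0.003, -0.208]
force: [0.3, -0.1, 0.4]
grip_width: 0.0813
```

play_rows --twist '[[0,0,0],[0,0,0],[0,0,0],[0,0,0],[0,0,0],[0,0,0],[0,0,0]]' --travel '[[0,0,0],[0,0,0],[0,0,0],[0,0,0],[0,0,0],[0,0,0],[0,0,0]]' --grip '[1,1,1,1,1,1,1]' --force 25

```text
time_s: 7.2
ee_pos: [0.5855, -0.1888, 0.0441]
eef_rot: [-1.571, -0.0, -0.21]
force: [-2.4, -2.2, 3.4]
grip_width: 0.0439
```

play_rows --twist '[[0,0,0],[0,0,0],[0,0,0],[0,0,0],[0,0,0],[0,0,0],[0,0,0]]' --travel '[[0,0,0.3],[0,0,0.5],[0,0,0.6],[0,0,0.6],[0,0,0.5],[0,0,0.3],[0,0,0]]' --grip '[1,1,1,1,1,1,1]'

```text
time_s: 7.9
ee_pos: [0.586, -0.1885, 0.1861]
eef_rot: [-1.571, -0.003, -0.209]
force: [0.2, -0.2, -3.1]
grip_width: 0.0437
```

```bash

python3 - <<'E'
from h import *
p=snap("side","s1");o=ctrl.get_obs();print(o["time_s"],o["ee_pos"],o["eef_rot"],o["force"])
save(p,"s1c",(200,100,480,340),2.5)
E
```

```text
7.95 [ 0.58546629 -0.18838886  0.18414192] [-1.57074733e+00 -5.68851940e-04 -2.09326787e-01] [ 1.20385076  0.74140067 -4.20591864]
```

View pics/s1c.png

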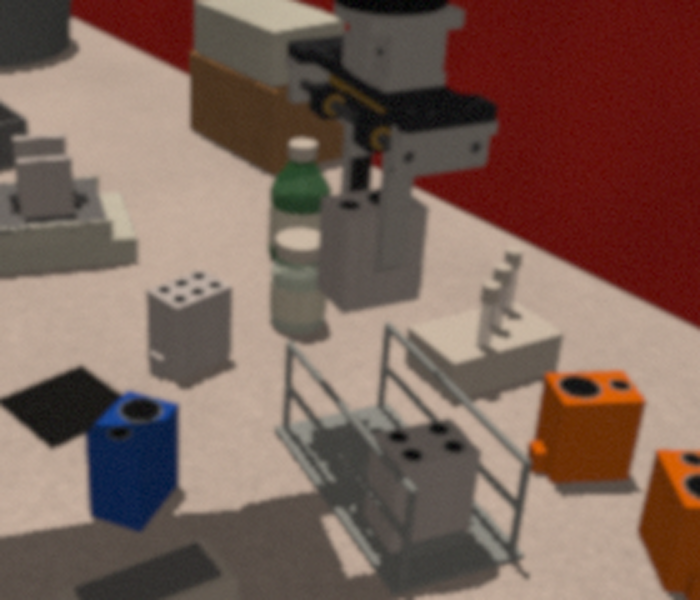

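play_rows --twist '[[0,0,-0.013],[0,0,-0.013],[0,0,-0.013],[0,0,-0.013],[0,0,-0.013],[0,0,-0.013],[0,0,-0.014],[0,0,0],[0,0,0]]' --travel '[[-0.3,0.34,0],[-0.54,0.62,0],[-0.54,0.62,0],[-0.54,0.62,0],[-0.54,0.62,0],[-0.54,0.62,0],[-0.25,0.3,0],[0,0,-0.4],[0,0,-0.6]]' --grip '[1,1,1,1,1,1,1,1,1]'

```text
time_s: 8.85
ee_pos: [0.4228, -0.001, 0.1334]
eef_rot: [-1.57, -0.001, -0.353]
force: [1.1, -0.4, -3.8]
grip_width: 0.0438
```

play_rows --twist '[[0,0,0],[0,0,0],[0,0,0],[0,0,0]]' --travel '[[0,0,-0.6],[0,0,-0.6],[0,0,-0.3],[0,0,0]]' --grip '[1,1,1,1]'

```text
time_s: 9.25
ee_pos: [0.4209, -0.0013, 0.0562]
eef_rot: [-1.572, 0.006, -0.354]
force: [-1.2, -0.3, -2.5]
grip_width: 0.0439
```

play_rows --twist '[[0,0,0],[0,0,0],[0,0,0],[0,0,0]]' --travel '[[0,0,-0.16],[0,0,-0.12],[0,0,0],[0,0,0]]' --grip '[1,1,1,1]'

```text
time_s: 9.65
ee_pos: [0.4231, -0.0015, 0.0452]
eef_rot: [-1.571, -0.0, -0.354]
force: [0.1, -0.8, -3.2]
grip_width: 0.0437
```

play_rows --twist '[[0,0,0],[0,0,0],[0,0,0],[0,0,0]]' --travel '[[0,0,-0.04],[0,0,-0.03],[0,0,-0.02],[0,0,0]]' --grip '[1,1,1,1]'

```text
time_s: 10.05
ee_pos: [0.4231, -0.0015, 0.0411]
eef_rot: [-1.571, -0.0, -0.354]
force: [-5.9, -0.5, 9.5]
grip_width: 0.0438
```

play_rows --twist '[[0,0,0],[0,0,0],[0,0,0],[0,0,0],[0,0,0],[0,0,0],[0,0,0],[0,0,0],[0,0,0],[0,0,0]]' --travel '[[0,0,0],[0,0,0],[0,0,0],[0,0,0],[0,0,0],[0,0,0.4],[0,0,0.6],[0,0,0.6],[0,0,0.4],[0,0,0]]' --grip '[0.3,-0.2,-0.5,-0.8,-1,-1,-1,-1,-1,-1]'

```text
time_s: 11.05
ee_pos: [0.4241, -0.0016, 0.1427]
eef_rot: [-1.57, -0.004, -0.354]
force: [-0.3, 0.8, -0.0]
grip_width: 0.094
```

play_rows --twist '[[0,0,-0.09],[0,0,-0.09],[0,0,-0.09],[0,0,-0.09],[0,0,-0.09],[0,0,-0.09],[0,0,-0.09],[0,0,-0.09],[0,0,-0.09],[0,0,-0.09],[0,0,-0.09],[0,0,-0.01]]' --travel '[[0,0,0],[0,0,0],[0,0,0],[0,0,0],[0,0,0],[0,0,0],[0,0,0],[0,0,0],[0,0,0],[0,0,0],[0,0,0],[0,0,0]]' --grip '[-1,-1,-1,-1,-1,-1,-1,-1,-1,-1,-1,-1]'

```text
time_s: 12.25
ee_pos: [0.4226, -0.0015, 0.1394]
eef_rot: [-1.572, -0.0, -1.928]
force: [0.1, 0.2, -0.5]
grip_width: 0.0944
```

```bash

python3 - <<'E'
from h import *
p=snap("side","s2");o=ctrl.get_obs();print(o["time_s"],o["ee_pos"],o["eef_rot"],o["qpos"])
save(p,"s2c",(120,120,400,360),2.5)
E
```

```text
12.3 [ 0.42261441 -0.00150848  0.13956447] [-1.57202674e+00 -3.27400222e-04 -1.92392950e+00] [-9.02834487e-02  9.95389076e-02  1.94644192e+00  3.98603202e-06
  1.09688505e+00  2.62848105e-01]
```

View pics/s2c.png

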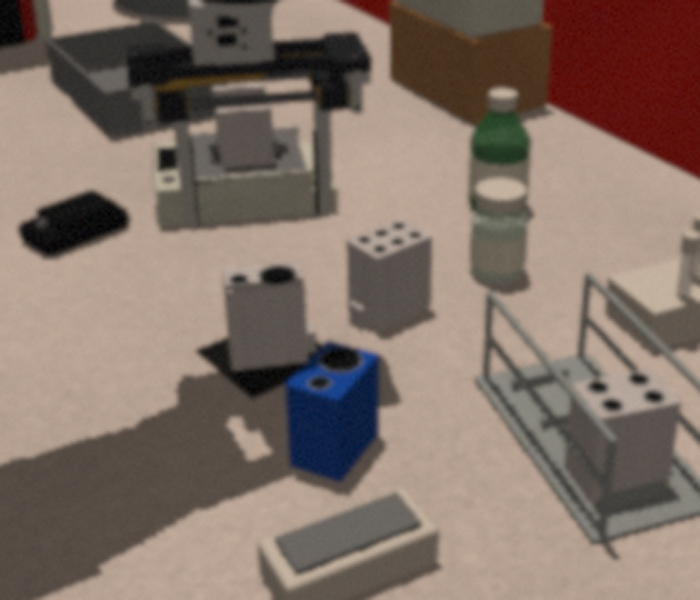

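play_rows --twist '[[0,0,0],[0,0,0],[0,0,0],[0,0,0],[0,0,0],[0,0,0],[0,0,0],[0,0,0],[0,0,0],[0,0,0],[0,0,0]]' --travel '[[0,0,-0.4],[0,0,-0.6],[0,0,-0.6],[0,0,-0.31],[0,0,0],[0,0,0],[0,0,0],[0,0,0],[0,0,0],[0,0,0],[0,0,0]]' --grip '[-1,-1,-1,-1,-0.8,-0.5,0,0.3,1,1,1]' --force 30

```text
time_s: 13.4
ee_pos: [0.4234, -0.0015, 0.0457]
eef_rot: [-1.569, 0.0, -1.924]
force: [-1.8, -0.2, 6.7]
grip_width: 0.0634
```

play_rows --twist '[[0,0,0],[0,0,0],[0,0,0],[0,0,0],[0,0,0],[0,0,0],[0,0,0]]' --travel '[[0,0,0.2],[0,0,0.5],[0,0,0.6],[0,0,0.6],[0,0,0.6],[0,0,0.4],[0,0,0]]' --grip '[1,1,1,1,1,1,1]'

```text
time_s: 14.1
ee_pos: [0.4238, -0.0016, 0.1926]
eef_rot: [-1.566, 0.001, -1.925]
force: [-0.2, -0.4, -3.9]
grip_width: 0.0635
```

play_rows --twist '[[0,0,0],[0,0,0],[0,0,0],[0,0,0],[0,0,0],[0,0,0],[0,0,0],[0,0,0],[0,0,0],[0,0,0]]' --travel '[[0.216,0.5,0],[0.33,0.8,0],[0.33,0.8,0],[0.33,0.8,0],[0.33,0.8,0],[0.33,0.8,0],[0.33,0.8,0],[0.216,0.5,0],[0,0,0],[0,0,0]]' --grip '[1,1,1,1,1,1,1,1,1,1]'

```text
time_s: 15.1
ee_pos: [0.5429, 0.2883, 0.1882]
eef_rot: [-1.573, -0.002, -1.924]
force: [-0.2, 0.3, -3.4]
grip_width: 0.0637
```

```bash

python3 - <<'E'
from h import *
o=ctrl.get_obs();print(o["time_s"],o["ee_pos"],o["eef_rot"],o["force"])
p=snap("wrist","w4");p=snap("side","s3");save(p,"s3c",(140,60,320,240),3.3);p=snap("top","t3");save(p,"t3c",(80,140,220,280),4)
E
```

```text
15.1 [0.54289237 0.28834818 0.18818795] [-1.57262041 -0.00200949 -1.92392232] [-0.16176583  0.3453675  -3.3524413 ]
```

View pics/w4.png

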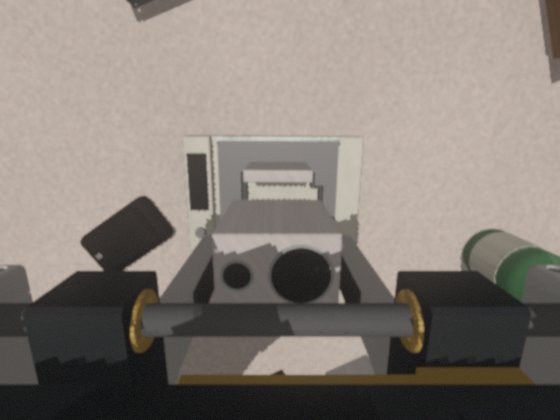

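View pics/s3c.png

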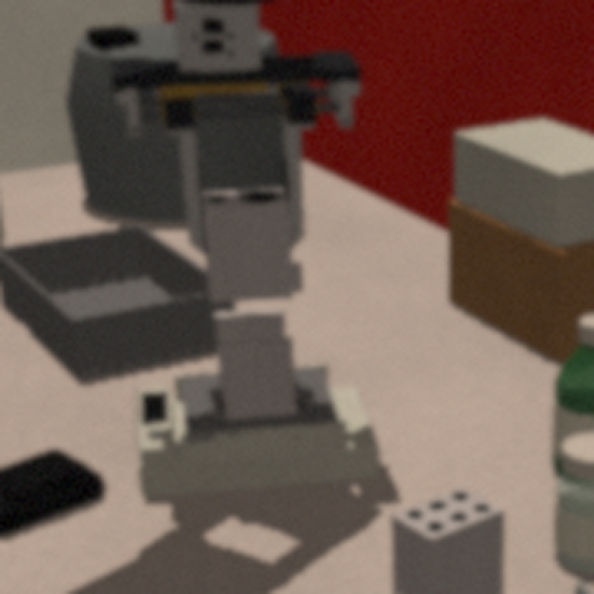

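```bash

python3 - <<'E'
from h import *
p=pickle.load(open("w4.pkl","rb"));save(p,"w4c",(170,120,380,310),3.8)
q=np.array([.5438,.2903]);yw=np.radians(-20.26);R=np.array([[np.cos(yw),-np.sin(yw)],[np.sin(yw),np.cos(yw)]])
for u in [(243,170),(313,170),(313,182),(243,182)]:
    print(u,(R.T@(ray(p,u,.115)[:2]-q)*1e3).round(1))
for u in [(185,136),(361,136)]: print(u,(R.T@(ray(p,u,.052)[:2]-q)*1e3).round(1))
o=np.array([0.54289,0.28835]);print("tcp in bay",(R.T@(o-q)*1e3).round(2))
E
```

```text
(243, 170) [-27.2  36.4]
(313, 170) [28.8 36.5]
(313, 182) [29.  26.8]
(243, 182) [-27.5  26.7]
(185, 136) [-90.2  61.4]
(361, 136) [82.1 61.5]
tcp in bay [-0.18 -2.14]
```

View pics/w4c.png

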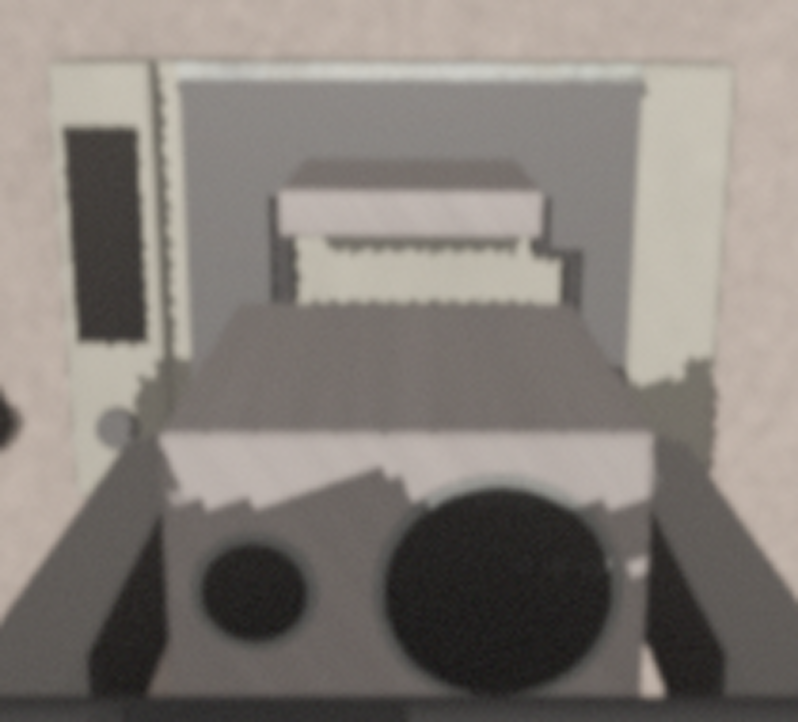

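View pics/t3c.png

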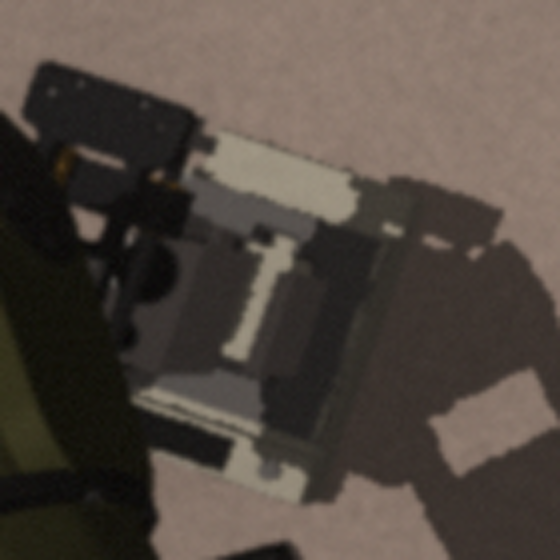

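play_rows --twist '[[0,0,0],[0,0,0],[0,0,0],[0,0,0],[0,0,0],[0,0,0],[0,0,0]]' --travel '[[0.024,-0.009,-0.3],[0,0,-0.4],[0,0,-0.4],[0,0,-0.4],[0,0,-0.26],[0,0,0],[0,0,0]]' --grip '[1,1,1,1,1,1,1]'

```text
time_s: 15.95
ee_pos: [0.5449, 0.2879, 0.1023]
eef_rot: [-1.57, 0.0, -1.925]
force: [-0.4, -0.2, -2.1]
grip_width: 0.0638
```

play_rows --twist '[[0,0,0],[0,0,0],[0,0,0],[0,0,0],[0,0,0],[0,0,0]]' --travel '[[0,0,-0.1],[0,0,-0.08],[0,0,-0.05],[0,0,-0.04],[0,0,0],[0,0,0]]' --grip '[1,1,1,1,1,1]'

```text
time_s: 16.55
ee_pos: [0.5448, 0.2881, 0.0885]
eef_rot: [-1.571, 0.0, -1.925]
force: [-0.4, -0.4, -2.4]
grip_width: 0.0639
```

play_rows --twist '[[0,0,0],[0,0,0],[0,0,0],[0,0,0]]' --travel '[[0,0,-0.02],[0,0,-0.02],[0,0,-0.02],[0,0,0]]' --grip '[1,1,1,1]'

```text
time_s: 16.95
ee_pos: [0.5448, 0.2882, 0.0854]
eef_rot: [-1.571, 0.0, -1.925]
force: [0.9, 1.5, -4.4]
grip_width: 0.0639
```

play_rows --twist '[[0,0,0],[0,0,0],[0,0,0],[0,0,0]]' --travel '[[0,0,-0.03],[0,0,-0.03],[0,0,0],[0,0,0]]' --grip '[1,1,1,1]'

```text
time_s: 17.35
ee_pos: [0.5448, 0.2881, 0.0823]
eef_rot: [-1.571, 0.0, -1.925]
force: [2.1, 2.7, -6.1]
grip_width: 0.064
```

play_rows --twist '[[0,0,0],[0,0,0],[0,0,0],[0,0,0],[0,0,0]]' --travel '[[0,0,-0.04],[0,0,-0.04],[0,0,-0.04],[0,0,0],[0,0,0]]' --grip '[1,1,1,1,1]'

```text
time_s: 17.85
ee_pos: [0.5448, 0.2881, 0.0762]
eef_rot: [-1.571, 0.0, -1.925]
force: [3.7, 4.1, -6.1]
grip_width: 0.0638
```

play_rows --twist '[[0,0,0],[0,0,0],[0,0,0],[0,0,0]]' --travel '[[0.005,0.01,-0.02],[0,0,-0.03],[0,0,-0.01],[0,0,0]]' --grip '[1,1,1,1]'

```text
time_s: 18.25
ee_pos: [0.5448, 0.2883, 0.0738]
eef_rot: [-1.571, -0.001, -1.925]
force: [-3.0, -0.8, 4.8]
grip_width: 0.0639
```

```bash

python3 - <<'E'
from h import *
o=ctrl.get_obs();print(o["time_s"],o["ee_pos"],o["force"])
p=snap("side","s4");save(p,"s4c",(160,100,280,220),5)
E
```

```text
18.25 [0.54483317 0.28834453 0.07382501] [-2.96177556 -0.84355228  4.82533278]
```

View pics/s4c.png

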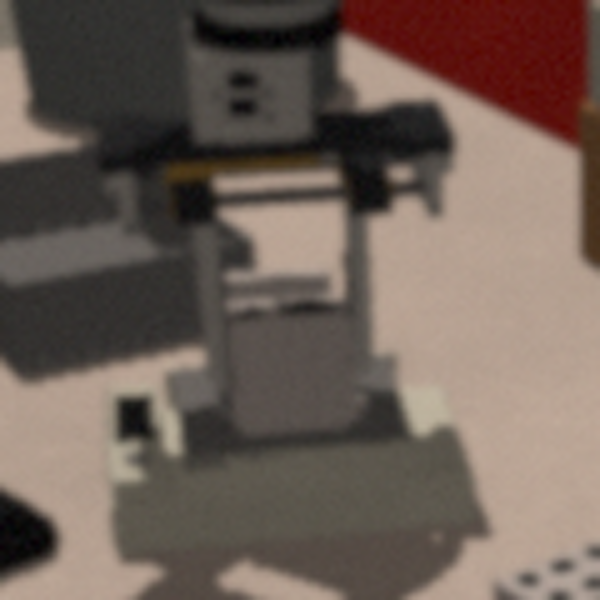

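play_rows --twist '[[0,0,0],[0,0,0],[0,0,0],[0,0,0],[0,0,0],[0,0,0],[0,0,0],[0,0,0],[0,0,0],[0,0,0],[0,0,0]]' --travel '[[0,0,0],[0,0,0],[0,0,0],[0,0,0],[0,0,0],[0,0,0.2],[0,0,0.5],[0,0,0.6],[0,0,0.6],[0,0,0.6],[0,0,0]]' --grip '[-0.45,-0.55,-0.65,-0.75,-0.75,-0.75,-0.75,-0.75,-0.75,-0.75,-0.75]'

```text
time_s: 19.4
ee_pos: [0.5463, 0.2891, 0.2038]
eef_rot: [-1.565, 0.005, -1.925]
force: [-0.4, -0.3, -0.5]
grip_width: 0.0823
```

```bash

python3 - <<'E'
from h import *
o=ctrl.get_obs();print(o["time_s"],o["ee_pos"],o["force"],o["grip_width"])
p=snap("side","s5");save(p,"s5c",(160,100,280,220),5)
p=snap("wrist","w5")
E
```

```text
19.4 [0.54627561 0.28914874 0.20376391] [-0.35839053 -0.31504348 -0.50112609] 0.08231234763935041
```

View pics/s5c.png

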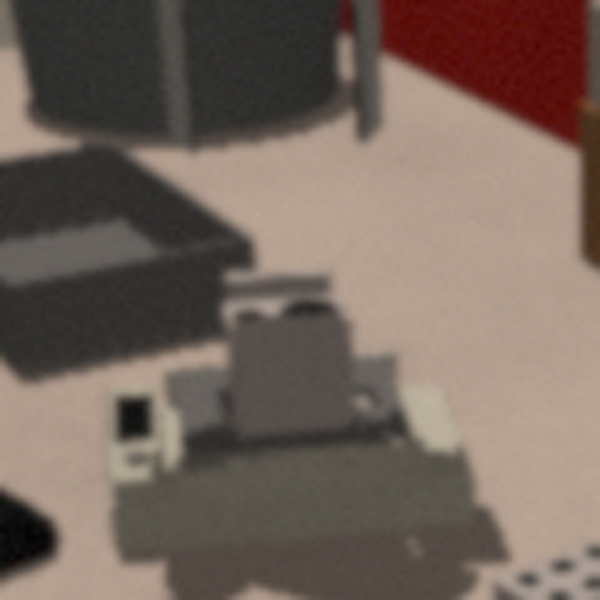

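View pics/w5.png

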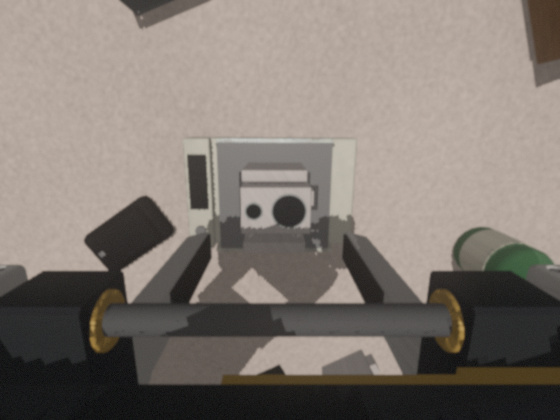

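```bash

python3 - <<'E'
from h import *
print(ctrl.hand_in(), ctrl.get_obs()["time_s"])
E
```

```text
the job is handed in; nothing more can be done
the job is handed in; nothing more can be done
```

The block with one large and one small well is in the dry bath, and I handed the job in about 19.4 s after the start. `hand_in` gives no verdict, so I can't say whether it was accepted.

**What I did:** I gripped the block across its width in the caddy and lifted it about 140 mm, well clear of the frames. I stood it upright on the pad, let go, and took it again by its two ends. I lowered it at the nest plate's position as estimated from the wrist camera. It dropped straight into the seat, so no shuffling was needed, only a 0.5 mm correction sideways to ease a contact of about 5 N.

**Last checks:**
- **Height:** The floor contact came with the TCP at 0.0738 m. The height I expected for a fully seated block was 0.0737 m.
- **Pictures:** After release, the side and wrist views show the block upright between the cheeks, its top below theirs.
- **Robot:** The gripper had been raised to 0.204 m and touched nothing.
- **Other things:** I saw none of them shifted in the pictures I took along the way, but I did not measure their positions again at the end.

**What disagreed:**
- My first rough top-camera marks on the cheeks gave the bay's angle as anything from −9° to −20°. I used the wrist-camera fit of −20.3°.
- The bay position from two wrist views differed by about 1 mm, and I took the middle.
- A rough size estimate from the last wrist picture put the block's top at about 0.095 m, while 0.105 m is expected when seated. I relied on the contact height; both are below the 0.119 m of a block still resting on the ledge.

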